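Make up a stitching kit and a repair kit at the strap bench

ROBOT

A 6-joint arm with a two-finger parallel gripper is mounted at the origin on the work surface. World frame = base frame: x ahead of the robot, y to its left, z up, the work surface at z = 0. Lengths are in m, angles in rad, forces in N, time in s.
With the tool pointing down it reaches from about 0.275 to 1 m from the base axis. Payload 8.4 kg.
Tool frame: the origin (TCP) lies at the centre of the arm's flange, where the gripper is bolted on; the fingertips stand 173 mm ahead of it and the grasp point (between the pads) lies 155 mm ahead of it (bot.finger_overhang is the distance from the TCP to the fingertips, in m); z points along the fingers, y is the direction in which the jaws open and shut (so a half turn about z gives the same grasp; the last joint's range is limited). The gripper opens to 85 mm and grips with 20 to 120 N. Pads are 22 mm wide; open, the fingers measure 114 mm over their backs; the gripper's body (76 mm by 85 mm) begins 54 mm behind the grasp point. The pads swing forward as they close: fully open they stand 13 mm farther back than shut.
Start: joints at [-1.24, 0.353, 1.633, -0, 1.155, -0.002], TCP at [0.204, -0.591, 0.405] pointing down, gripper open.
Joint ranges: [-2.63, 2.63], [-0.92, 2.1], [0.06, 2.66], [-1.3, 4.44], [0, 2.69], [-3.02, 3.02]. Speed limits (rad/s): [2.22, 2.22, 2.79, 3.14, 3.14, 3.14].

INTERFACE

Orientations are given as a rotation vector (axis times angle).
In Python, from bench import bot, optics gives the robot as it stands.
- The arm moves only by the shell command python3 -m crank 'ROWS' [OPENING] [FORCE]. ROWS is JSON, a list that holds one entry, the list of rows, each a list of 6 numbers: the shift along the tool's x, y, z in m, then the turn, a rotation vector about the tool's x, y, z in rad. In form: [[[tx, ty, tz, rx, ry, rz], ...]]. A call has 1 to 5 rows; each row is the pose to reach, as a shift and turn from the pose measured when the call began, along the tool's axes at that moment; what a row does not reach only later rows make up. A row lasts 1/8 s, in which the tool goes at most 62.5 mm and 10.7 degrees, less where a joint would pass 70% of its speed; a pose out of reach is approached as far as the arm can. A call with a gripper value outside its range is refused whole. OPENING is the gripper command: -1 is shut, 1 is fully open, values between are in proportion, set as the call begins (- or left out, the last holds). The fingers move at their own pace and stop on an object; FORCE is the grip in N (left out, the last holds). Time passes only in rows, so rows that repeat a pose let the fingers close. It gives the time, the measured TCP pose, the force and the opening at its end, in the units of the state.
- bot.get_obs(): the state, without advancing time (a new reading comes with each control period).
- optics.grab_frame(name): name is "scene" or "top" or "wrist"; returns a dict with "pixels" (420x560x3 uint8, red, green, blue), "fovy" (degrees; the focal length in pixels is half the picture's height over the tangent of half this angle, whatever the lens; pixels are square), "cx", "cy" (the principal point, pixels), "xyz" and "rotation" of the camera in the world. Camera axes: x right, y down, z forward; pixel columns grow to the right and rows downward; lengths in m; the calibration is good to about 2 mm. A picture is of the moment at which its call begins. There is no depth.
- bot.job_done(): hands the job in, once; it reports no verdict.
The state is a dict: "time": time; "joint_pos": joint angles; "joint_vel": joint speeds; "tau": joint torques, N m; "tool_pos": TCP position; "orientation": TCP orientation; "wrist_force": force on the tool from outside, world axes, zero at the start; "ft_torque": the same for the moment, N m; "opening": opening from 0.0 (shut) to 1.0 (fully open).
Only numpy, scipy, OpenCV 4.12 (cv2) and the standard library are available. Lean on these libraries where they do the work, as an engineer would, in place of code of your own. Each camera call takes 0.05 s, during which the arm holds its last target.

TASK

Make up the two kits: in the three-compartment tray put the tall thread spool in the compartment next to the tab, the wax block in the middle one and the wooden edge slicker in the one farthest from the tab; in the two-compartment tray put the short wide thread spool in the compartment next to the tab and the rivet tin in the other. Everything stands upright on the floor of its compartment, let go of, and the flask, the calculator and the tape roll stay where they are.

Things in the scene. Friction and masses are not known exactly. Their poses are not given: they have to be found in the camera images.
- long_tray: Open brown card tray, fixed to the bench, three 74 x 74 mm compartments in a row along its y axis; walls 3 mm thick, 18 mm high, floor 3 mm; outside 234 (y) x 80 mm. A flat round card tab (dark dot, 2.5 mm thick) sticks out 30 mm at its +y end. Origin: centre of underside, tab not counted; z up. Compartment centres in its frame: y = +77 mm (next to the tab), y = 0 (middle), y = -77 mm (farthest), x = 0.
- short_tray: Open brown card tray, fixed to the bench, two 74 x 74 mm compartments in a row along its y axis; walls 3 mm thick, 18 mm high, floor 3 mm; outside 157 (y) x 80 mm. A flat round card tab (dark dot, 2.5 mm thick) sticks out 30 mm at its +y end. Origin: centre of underside, tab not counted; z up. Compartment centres in its frame: y = +38.5 mm (next to the tab), y = -38.5 mm (the other), x = 0.
- tall_spool: Tall slim spool of tan thread with white end discs and a small dark hole on top, standing upright: a cylinder 38 mm in diameter, 75 mm high, about 90 g. Origin: centre of its underside, z up. It starts on the bench.
- wide_spool: Short wide spool of the same tan thread with white end discs and a small dark hole on top, standing upright: a cylinder 54 mm in diameter, 42 mm high, about 100 g. Origin: centre of its underside, z up. It starts on the bench.
- wax_block: Plain rectangular block of pale yellow-brown wax with rounded edges, 54 mm (its x) x 34 mm (its y) x 42 mm high (its z), about 75 g. Origin: centre of its underside. It starts on the bench, z up, at any yaw.
- edge_slicker: Edge slicker (burnisher) turned from pale wood, standing on its grooved foot: foot 38 mm in diameter up to 30 mm high, tapering by 36 mm to a straight stem 28 mm in diameter that ends at 85 mm, about 50 g. Origin: centre of its underside, z up. It starts on the bench.
- rivet_tin: Closed round tin of bare metal with a darker disc on its lid, a cylinder 50 mm in diameter, 44 mm high, about 160 g. Origin: centre of its underside, z up. It starts on the bench.
- flask: Bystander: black drinking flask standing upright, 64 mm in diameter, 195 mm high, 450 g. Origin: centre of its underside.
- calculator: Bystander: grey desk calculator lying flat, 150 (its x) x 100 (its y) x 21 mm. Origin: centre of its underside.
- tape_roll: Bystander: roll of white paper tape lying flat, a ring of 90 mm outer and 72 mm inner diameter, 25 mm high. Origin: centre of its underside.

How it is judged:
By the outcome, as a careful person would: the job done as asked, in the order asked, and still so for the second after the job is handed in, with the robot touching nothing.
It also fails if it takes over 112 s, if anything falls off the work surface, if the arm or the gripper's body presses on something with over 40 N, if the wrist force passes 120 N, or if a joint passes its speed limit or range.

## Working session

There is one attempt and no reset: what is moved stays moved. The work goes in short steps, Python scripts to look and compute and a shell command to move; the robot and the scene stay as the last step left them, time stands still between calls to the robot, and variables do not carry over. Pictures are saved under pics/ and viewed, and the job is handed in when it is done.

```bash
ls; mkdir -p pics; python3 - <<'E'
from bench import bot, optics
import cv2
o=bot.get_obs();print(o)
for n in("scene","top","wrist"):
    f=optics.grab_frame(n);cv2.imwrite(f"pics/{n}0.png",f["pixels"][:,:,::-1]);print(n,f["fovy"],f["cx"],f["cy"],f["xyz"],f["rotation"],[k for k in f])
E
```

```text
pics
{'time': 0.0, 'joint_pos': array([-1.24038319e+00,  3.53663857e-01,  1.63415461e+00, -2.71045864e-05,
        1.15519334e+00, -2.40442542e-03]), 'joint_vel': array([-1.58825411e-03,  9.49732951e-04,  2.13772830e-03, -1.61153945e-03,
        1.18006017e-05, -7.66631470e-04]), 'tau': array([ 4.86019417e-03, -6.05248260e+01, -3.42071700e+01,  3.44057344e-04,
        9.53907816e-03,  5.95642618e-06]), 'tool_pos': array([ 0.20410726, -0.59047775,  0.40394293]), 'orientation': array([-3.09681498e+00, -5.20164825e-01,  4.02201177e-04]), 'wrist_force': array([-0.11141299, -0.65885227,  0.12850092]), 'ft_torque': array([-0.01497306, -0.0153092 ,  0.04034669]), 'opening': 0.998490935408227}
scene 48.37506970318 281.31146627834136 205.27432296959918 [ 1.31539831 -0.89914781  0.97748838] [-2.14971055 -0.75987576  0.3460476 ] ['pixels', 'fovy', 'cx', 'cy', 'xyz', 'rotation']
top 53.91154337028353 281.4067894293135 208.5368737889638 [0.3902247  0.00646315 1.21448747] [-2.08579819  2.13502426 -0.19664927] ['pixels', 'fovy', 'cx', 'cy', 'xyz', 'rotation']
wrist 62.014486730905624 270.9693727753776 208.40439463574484 [ 0.26884677 -0.56788682  0.37272152] [ 2.36909314 -1.69034132 -0.23451647] ['pixels', 'fovy', 'cx', 'cy', 'xyz', 'rotation']
```

View pics/top0.png

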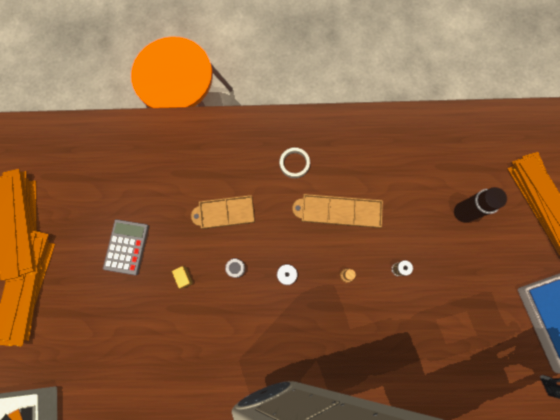

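View pics/scene0.png

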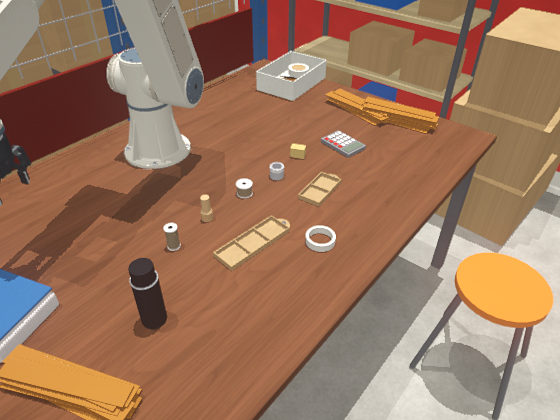

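View pics/wrist0.png

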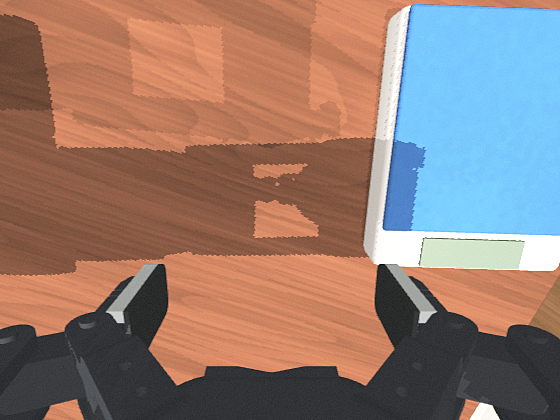

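```bash
python3 - <<'E'
import cv2
a=cv2.imread('pics/top0.png');cv2.imwrite('pics/top0a.png',cv2.resize(a[145:295,90:290],None,fx=4,fy=4,interpolation=cv2.INTER_CUBIC))
cv2.imwrite('pics/top0b.png',cv2.resize(a[145:295,270:470],None,fx=4,fy=4,interpolation=cv2.INTER_CUBIC))
a=cv2.imread('pics/scene0.png');cv2.imwrite('pics/scene0a.png',cv2.resize(a[125:275,150:350],None,fx=4,fy=4,interpolation=cv2.INTER_CUBIC))
E
```

```text
(no output)
```

View pics/top0a.png

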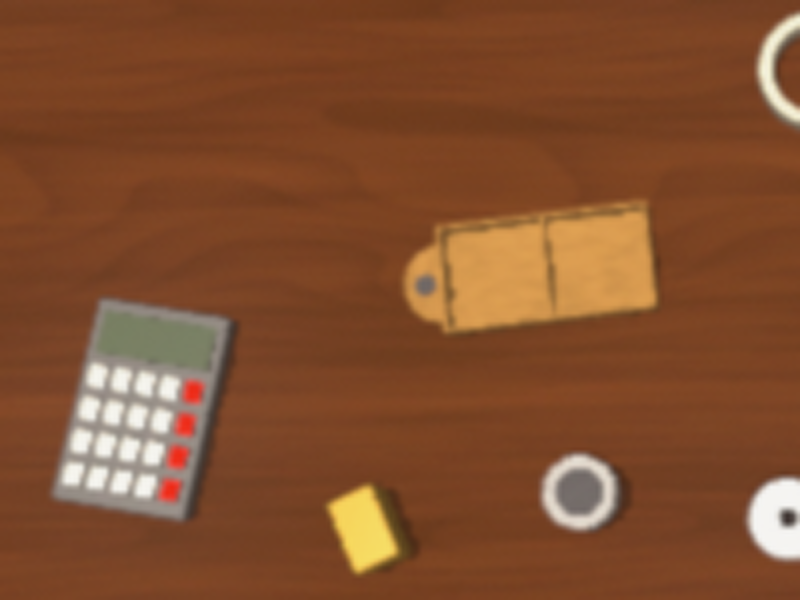

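View pics/top0b.png

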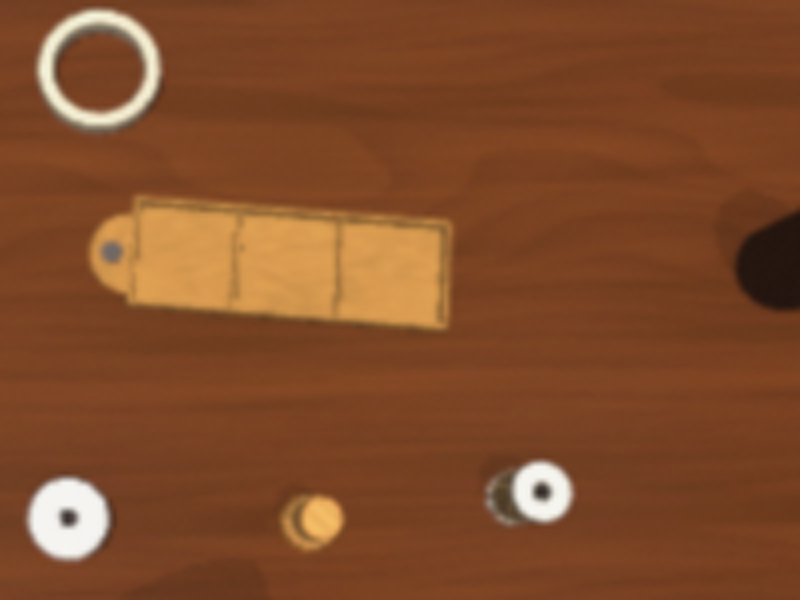

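View pics/scene0a.png

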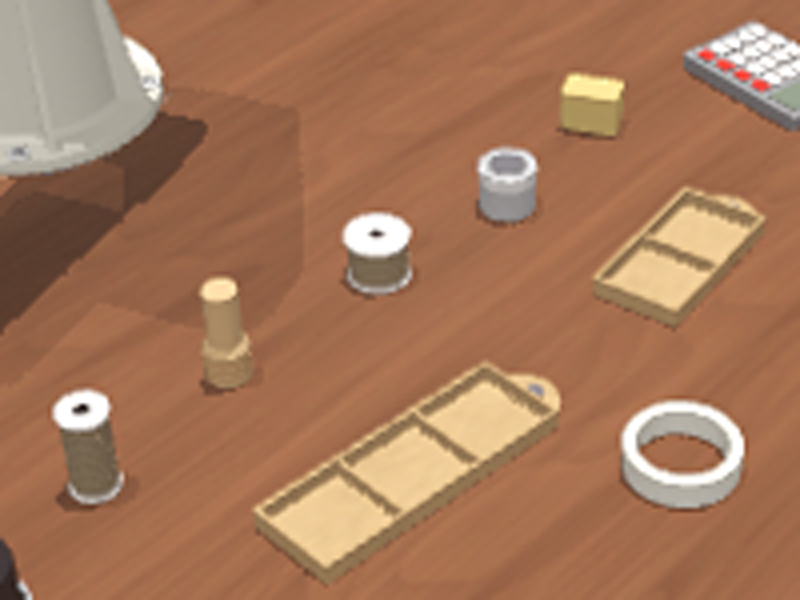

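```bash
cat > h.py <<'E'
import numpy as np, cv2
from scipy.spatial.transform import Rotation as R
class Cam: pass
def mk(fovy,cx,cy,xyz,rv):
    c=Cam();c.f=210/np.tan(np.radians(fovy)/2);c.cx=cx;c.cy=cy;c.p=np.array(xyz);
    rv=np.array(rv);c.R=R.from_rotvec(rv).as_matrix() if rv.size==3 else rv.reshape(3,3);return c
def frm(f): return mk(f["fovy"],f["cx"],f["cy"],f["xyz"],f["rotation"])
SC=mk(48.37506970318,281.31146627834136,205.27432296959918,[1.31539831,-0.89914781,0.97748838],[-2.14971055,-0.75987576,0.3460476])
TP=mk(53.91154337028353,281.4067894293135,208.5368737889638,[0.3902247,0.00646315,1.21448747],[-2.08579819,2.13502426,-0.19664927])
def ray(c,u,v,z):
    d=c.R@np.array([(u-c.cx)/c.f,(v-c.cy)/c.f,1.]);return c.p+d*(z-c.p[2])/d[2]
def proj(c,P):
    q=c.R.T@(np.array(P)-c.p);return np.array([c.f*q[0]/q[2]+c.cx,c.f*q[1]/q[2]+c.cy])
E
python3 - <<'E'
from h import *
def a(X,Y,z,c=TP,o=(90,145)): return ray(c,(X+.5)/4-.5+o[0],(Y+.5)/4-.5+o[1],z)
def b(X,Y,z): return a(X,Y,z,o=(270,145))
def s(X,Y,z): return a(X,Y,z,SC,(150,125))
np.set_printoptions(precision=4,suppress=True)
for n,P,z in(("long",[b(135,197,.018),b(452,221,.018),b(447,328,.018),b(128,303,.018)],0),("short",[a(436,227,.018),a(648,202,.018),a(657,306,.018),a(445,333,.018)],0),("wax",[a(327,506,.042),a(372,485,.042),a(403,554,.042),a(360,574,.042)],0)):
    P=np.array(P);c=P.mean(0);e=[np.linalg.norm(P[i]-P[(i+1)%4])for i in range(4)];d=(P[0]-P[1]+P[3]-P[2])/2
    print(n,c,np.array(e),"yaw of yaxis rel +y",np.degrees(np.arctan2(-d[0],d[1])))
for n,p,q in(("tall",b(542,492,.075),s(82,411,.075)),("slick",b(322,518,.085),s(220,289,.085)),("wide",b(68,518,.042),s(377,233,.042)),("tin",a(580,492,.044),s(508,164,.044)),("tape",b(100,70,.025),s(682,445,.025)),("wax",a(365,530,.042),s(592,89,.042))): print(n,p,q)
print("scene long",s(255,513,.018),s(487,362,.018),s(560,410,.018),s(330,573,.018))
print("tall bottom top cam",b(515,497,0))
E
```

```text
long [ 0.6229 -0.1588  0.018 ] [0.2348 0.0803 0.2333 0.0802] yaw of yaxis rel +y -5.9336626725388495
short [0.6278 0.1834 0.018 ] [0.1588 0.0789 0.1569 0.0803] yaw of yaxis rel +y 5.706426750112258
wax [0.4377 0.3066 0.042 ] [0.0345 0.0537 0.0326 0.0537] yaw of yaxis rel +y 23.83278408761859
tall [ 0.448  -0.3139  0.075 ] [ 0.4499 -0.3125  0.075 ]
slick [ 0.4334 -0.1621  0.085 ] [ 0.434  -0.1591  0.085 ]
wide [0.4391 0.0092 0.042 ] [0.4382 0.013  0.042 ]
tin [0.4604 0.1551 0.044 ] [0.4604 0.1596 0.044 ]
tape [ 0.7719 -0.0229  0.025 ] [ 0.7758 -0.0227  0.025 ]
wax [0.4374 0.3069 0.042 ] [0.4413 0.3074 0.042 ]
scene long [ 0.575  -0.2697  0.018 ] [ 0.5975 -0.0352  0.018 ] [ 0.6768 -0.0434  0.018 ] [ 0.657  -0.2784  0.018 ]
tall bottom top cam [ 0.4486 -0.3152  0.    ]
```

```bash
cat > plan.py <<'E'
import sys
from h import *
from bench import bot
np.set_printoptions(precision=4,suppress=True)
x,y,z,j=map(float,sys.argv[1:5]);o=bot.get_obs();Rc=R.from_rotvec(o["orientation"])
best=None
for k in(0,180):
    a=np.radians(j+k);ty=np.array([np.cos(a),np.sin(a),0]);tz=np.array([0,0,-1.]);T=R.from_matrix(np.stack([np.cross(ty,tz),ty,tz],1))
    r=(Rc.inv()*T).as_rotvec()
    if best is None or np.linalg.norm(r)<np.linalg.norm(best): best=r
print("t",o["time"],"pos",o["tool_pos"],"F",o["wrist_force"],"open",o["opening"],"q6",o["joint_pos"][5])
print("row",Rc.inv().apply(np.array([x,y,z])-o["tool_pos"]),best)
E
python3 plan.py .449 -.3135 .32 -5.9
```

```text
t 0.15 pos [ 0.2041 -0.5905  0.4041] F [-0.045   0.1649 -0.0504] open 1.001761653103737 q6 -0.0023865352422106326
row [ 0.3219 -0.1818  0.0843] [-0.0009 -0.0006 -1.1351]
```

```bash
python3 -m crank '[[[0.0536,-0.0303,0.014,0,0,-0.18],[0.107,-0.0606,0.028,0,0,-0.36],[0.161,-0.0909,0.042,0,0,-0.54],[0.215,-0.1212,0.056,0,0,-0.72],[0.268,-0.1515,0.07,0,0,-0.9]]]' 1 60; python3 plan.py .449 -.3135 .32 -5.9
```

```text
time: 0.78
tool_pos: [0.4067, -0.3607, 0.3347]
orientation: [-2.558, -1.823, -0.001]
wrist_force: [0.5, -0.8, 0.0]
opening: 1.001
t 0.775 pos [ 0.4067 -0.3607  0.3347] F [ 0.5482 -0.8287  0.032 ] open 1.00099306889382 q6 -0.3964595113693239
row [0.0584 0.0246 0.0147] [-0.0002 -0.0008 -0.2294]
```

```bash
python3 -m crank '[[[0.0292,0.0123,0.0075,0,0,-0.115],[0.0584,0.0246,0.0147,0,0,-0.229],[0.0584,0.0246,0.0147,0,0,-0.229]]]'; python3 - <<'E'
from h import *
from bench import optics
f=optics.grab_frame("wrist");cv2.imwrite("pics/w1.png",f["pixels"][:,:,::-1]);c=frm(f)
print(proj(c,[.449,-.3135,.075]),c.p)
E
python3 plan.py .449 -.3135 .2 -5.9
```

```text
time: 1.15
tool_pos: [0.4499, -0.312, 0.3193]
orientation: [-2.328, -2.106, -0.001]
wrist_force: [0.1, -0.4, -0.1]
opening: 1.001
[270.5666821  224.79709756] [ 0.4565972  -0.24346834  0.28811262]
t 1.2 pos [ 0.4493 -0.3129  0.3197] F [ 0.2228  0.0468 -0.8184] open 1.001125855475552 q6 -0.5089414215358024
row [-0.0008 -0.0001  0.1197] [-0.001  -0.0011  0.0004]
```

View pics/w1.png

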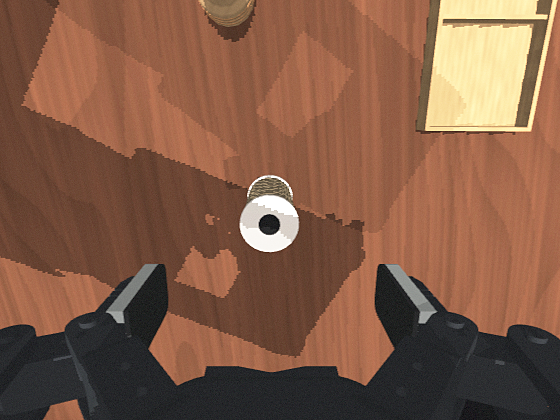

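The wrist view shows the spool's hole at (269,225), where my estimate predicts (270.6,224.8), so the position is confirmed. Descending.

```bash
python3 -m crank '[[[-0.0005,0,0.05,0,0,0],[-0.0008,0,0.095,0,0,0],[-0.0008,0,0.12,0,0,0],[-0.0008,0,0.12,0,0,0]]]' 1 60; python3 -m crank '[[[0,0,0,0,0,0],[0,0,0,0,0,0],[0,0,0,0,0,0],[0,0,0,0,0,0],[0,0,0,0,0,0]]]' -1 40;  python3 plan.py .449 -.3135 .32 -5.9
```

```text
time: 1.7
tool_pos: [0.4478, -0.3139, 0.1982]
orientation: [-2.331, -2.099, 0.001]
wrist_force: [0.5, 0.1, -1.1]
opening: 1.002
time: 2.33
tool_pos: [0.4482, -0.3143, 0.1995]
orientation: [-2.332, -2.1, 0.001]
wrist_force: [-1.6, -0.1, 5.7]
opening: 0.435
t 2.325 pos [ 0.4482 -0.3143  0.1995] F [-1.5839 -0.0868  5.7411] open 0.4349111459099465 q6 -0.5095917256357154
row [ 0.001   0.0004 -0.1205] [-0.0027 -0.0015 -0.0018]
```

```bash
python3 -m crank '[[[0,0,-0.02,0,0,0],[0,0,-0.055,0,0,0],[0,0,-0.095,0,0,0],[0,0,-0.11,0,0,0]]]'; python3 plan.py .6324 -.0814 .31 -5.9
```

```text
time: 2.82
tool_pos: [0.449, -0.3148, 0.3122]
orientation: [2.334, 2.102, 0.0]
wrist_force: [0.3, -0.0, -0.8]
opening: 0.439
t 2.825 pos [ 0.449  -0.3148  0.3122] F [ 0.3209 -0.0114 -0.8481] open 0.43867457947246147 q6 -0.5095608220775154
row [0.2513 0.158  0.0022] [ 0.0009  0.0006 -0.0017]
```

```bash
python3 -m crank '[[[0.04,0.025,0,0,0,0],[0.085,0.0535,0,0,0,0],[0.13,0.082,0,0,0,0],[0.175,0.11,0,0,0,0],[0.215,0.135,0,0,0,0]]]'; python3 plan.py .6324 -.0814 .31 -5.9
```

```text
time: 3.45
tool_pos: [0.6065, -0.1133, 0.3116]
orientation: [2.334, 2.102, -0.0]
wrist_force: [0.1, -1.9, -0.5]
opening: 0.432
t 3.45 pos [ 0.6065 -0.1133  0.3116] F [ 0.0514 -1.9393 -0.4561] open 0.43183346817334367 q6 -0.08251363411275713
row [0.0344 0.0225 0.0016] [ 0.0004  0.0004 -0.0013]
```

```bash
python3 -m crank '[[[0.022,0.014,0,0,0,0],[0.0344,0.0225,0,0,0,0],[0.0344,0.0225,0.002,0,0,0],[0.0344,0.0225,0.03,0,0,0],[0.0344,0.0225,0.05,0,0,0]]]'; python3 - <<'E'
from h import *
from bench import optics
f=optics.grab_frame("wrist");cv2.imwrite("pics/w2.png",f["pixels"][:,:,::-1]);c=frm(f)
cc=np.array([.6245,-.158]);d=np.array([.103,.995]);e=np.array([.995,-.103])
for u,v in((40,117),(-40,117),(40,-117),(-40,-117),(0,77)): p=cc+e*u/1e3+d*v/1e3;print(u,v,proj(c,[*p,.018]))
E
python3 plan.py .6324 -.0814 .205 -5.9
```

```text
time: 4.08
tool_pos: [0.6314, -0.0825, 0.2603]
orientation: [-2.335, -2.101, 0.002]
wrist_force: [0.4, -0.3, -0.5]
opening: 0.434
40 117 [339.27518158 157.16393765]
-40 117 [206.45444018 157.64937124]
40 -117 [324.55807374 456.4034864 ]
-40 -117 [222.51067184 456.63700552]
0 77 [272.98807705 220.69392535]
t 4.125 pos [ 0.6306 -0.0823  0.2577] F [-1.8073  0.4055 -2.8828] open 0.43753164711302994 q6 -0.02615317925033795
row [0.0011 0.0019 0.0527] [-0.0043  0.0005 -0.0023]
```

View pics/w2.png

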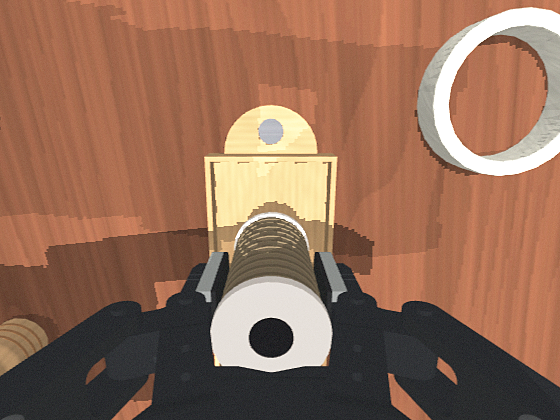

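The tray's corners are at (206,156) and (337,156), within 2 px of prediction. The spool hangs upright over the tab compartment, so I'll lower it.

```bash
python3 -m crank '[[[0.0011,0.0019,0.02,0,0,0],[0.0011,0.0019,0.04,0,0,0],[0.0011,0.0019,0.05,0,0,0],[0.0011,0.0019,0.053,0,0,0],[0.0011,0.0019,0.054,0,0,0]]]';python3 plan.py .6324 -.0814 .203 -5.9
```

```text
time: 4.75
tool_pos: [0.6326, -0.0814, 0.2039]
orientation: [-2.333, -2.1, 0.005]
wrist_force: [-0.4, -0.6, 0.1]
opening: 0.436
t 4.75 pos [ 0.6326 -0.0814  0.2039] F [-0.4444 -0.5948  0.0841] open 0.435700244521105 q6 -0.024348338534464383
row [-0.     -0.0002  0.0009] [-0.0039  0.0006 -0.0022]
```

```bash
python3 -m crank '[[[0,0,0.001,0,0,0],[0,0,0.001,0,0,0]]]'; python3 -m crank '[[[0,0,0.001,0,0,0],[0,0,0.001,0,0,0],[0,0,0.001,0,0,0]]]' 0.3;python3 -m crank '[[[0,0,-0.01,0,0,0],[0,0,-0.05,0,0,0],[0,0,-0.1,0,0,0],[0,0,-0.115,0,0,0]]]' 0.5; python3 plan.py .4385 .3068 .30 -66.2
```

```text
time: 5.0
tool_pos: [0.6328, -0.0814, 0.2034]
orientation: [-2.334, -2.1, 0.004]
wrist_force: [1.0, -0.1, -0.6]
opening: 0.437
time: 5.38
tool_pos: [0.6328, -0.0814, 0.2025]
orientation: [-2.334, -2.1, 0.004]
wrist_force: [-0.6, 0.3, 0.2]
opening: 0.652
time: 5.88
tool_pos: [0.6342, -0.0815, 0.3217]
orientation: [2.333, 2.1, 0.002]
wrist_force: [-0.6, 0.0, -0.2]
opening: 0.749
t 5.875 pos [ 0.6342 -0.0815  0.3217] F [-0.6427  0.0208 -0.1623] open 0.7492392823282268 q6 -0.024445485029650528
row [ 0.3656 -0.2354  0.0207] [ 0.0029 -0.0009  1.0503]
```

```bash
python3 -m crank '[[[0.045,-0.029,0,0,0,0.13],[0.092,-0.059,0,0,0,0.26],[0.139,-0.089,0,0,0,0.39],[0.185,-0.119,0,0,0,0.52],[0.232,-0.149,0,0,0,0.65]]]' 1; python3 plan.py .4385 .3068 .30 -66.2
```

```text
time: 6.5
tool_pos: [0.5092, 0.1662, 0.321]
orientation: [2.885, 1.239, 0.003]
wrist_force: [0.9, 0.6, -0.3]
opening: 1.005
t 6.5 pos [0.5092 0.1662 0.321 ] F [ 0.8593  0.5701 -0.3266] open 1.0045194367604828 q6 1.0742047358695628
row [ 0.0533 -0.1482  0.0207] [ 0.0023 -0.0016  0.3957]
```

```bash
python3 -m crank '[[[0.018,-0.05,0.008,0,0,0.13],[0.036,-0.1,0.016,0,0,0.27],[0.05,-0.14,0.02,0,0,0.395],[0.0533,-0.1482,0.0207,0,0,0.395],[0.0533,-0.1482,0.0207,0,0,0.395]]]' 1;  python3 - <<'E'
from h import *
from bench import optics
f=optics.grab_frame("wrist");cv2.imwrite("pics/w3.png",f["pixels"][:,:,::-1]);c=frm(f)
f=optics.grab_frame("scene");cv2.imwrite("pics/s3.png",f["pixels"][:,:,::-1])
cc=np.array([.4385,.3068]);d=np.array([-.404,.915]);e=np.array([.915,.404])
for u,v in((27,17),(-27,17),(27,-17),(-27,-17),(0,0)): p=cc+e*u/1e3+d*v/1e3;print(u,v,proj(c,[*p,.042]))
E
python3 plan.py .4385 .3068 .193 -66.2
```

```text
time: 7.12
tool_pos: [0.4383, 0.307, 0.2999]
orientation: [3.071, 0.653, 0.003]
wrist_force: [-0.0, -1.2, 0.2]
opening: 1.002
27 17 [245.04372313 176.45664355]
-27 17 [246.46950314 252.85258222]
27 -17 [296.81312572 176.51340459]
-27 -17 [295.1581159 252.8788306]
0 0 [270.87395734 215.84658487]
t 7.225 pos [0.4389 0.3061 0.3001] F [0.5296 0.1682 0.1133] open 0.9980140006560074 q6 1.7632361556072909
row [-0.0003 -0.0011  0.1071] [ 0.0023 -0.0019  0.0013]
```

View pics/w3.png

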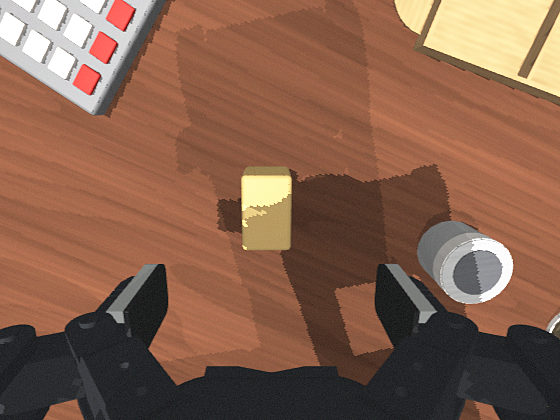

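View pics/s3.png

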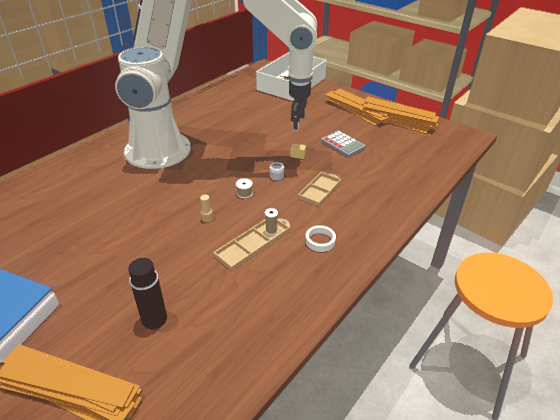

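The wax spans u 242–291, v 175–250, so it sits about 3 mm to tool −y and 2 mm to tool +x of my estimate. I'll correct for that. The scene view shows the tall spool standing in the tab compartment at (271,220).

```bash
python3 -m crank '[[[0.0015,-0.004,0.045,0,0,0],[0.0015,-0.004,0.085,0,0,0],[0.0015,-0.004,0.107,0,0,0],[0.0015,-0.004,0.109,0,0,0]]]' 1 40; python3 -m crank '[[[0,0,0,0,0,0],[0,0,0,0,0,0],[0,0,0,0,0,0],[0,0,0,0,0,0],[0,0,0,0,0,0]]]' -1 40; python3 -m crank '[[[0,0,-0.02,0,0,0],[0,0,-0.05,0,0,0],[0,0,-0.09,0,0,0],[0,0,-0.11,0,0,0]]]'; python3 plan.py .6245 -.158 .30 -5.9
```

```text
time: 7.72
tool_pos: [0.4391, 0.3088, 0.1898]
orientation: [3.071, 0.647, -0.001]
wrist_force: [-0.2, -0.9, 0.8]
opening: 1.0
time: 8.35
tool_pos: [0.4395, 0.309, 0.1909]
orientation: [3.071, 0.648, 0.002]
wrist_force: [-1.1, -2.2, 6.3]
opening: 0.394
time: 8.85
tool_pos: [0.4396, 0.3095, 0.3034]
orientation: [3.072, 0.649, 0.006]
wrist_force: [-0.7, -0.4, -0.6]
opening: 0.392
t 8.85 pos [0.4396 0.3095 0.3034] F [-0.7448 -0.4315 -0.5862] open 0.39198374062668523 q6 1.7687775389882725
row [-0.0198  0.5024  0.0044] [ 0.004  -0.0021 -1.0517]
```

```bash
python3 -m crank '[[[-0.0015,0.04,0,0,0,-0.1],[-0.0035,0.095,0,0,0,-0.25],[-0.0055,0.15,0,0,0,-0.4],[-0.008,0.205,0,0,0,-0.55],[-0.01,0.26,0,0,0,-0.7]]]'; python3 plan.py .6245 -.158 .30 -5.9
```

```text
time: 9.48
tool_pos: [0.5359, 0.0661, 0.3045]
orientation: [2.658, 1.669, 0.007]
wrist_force: [0.1, 1.9, -0.6]
opening: 0.393
t 9.475 pos [0.5359 0.0661 0.3045] F [ 0.1362  1.932  -0.6388] open 0.3929751299584743 q6 0.570477299206716
row [-0.1634  0.1771  0.0051] [ 0.0052 -0.001  -0.3464]
```

```bash
python3 -m crank '[[[-0.038,0.041,0,0,0,-0.12],[-0.076,0.082,0.002,0,0,-0.25],[-0.114,0.123,0.005,0,0,-0.346],[-0.148,0.16,0.005,0,0,-0.346],[-0.1634,0.1771,0.005,0.005,0,-0.346]]]'; python3 -m crank '[[[0,0,0,0,0,0]]]'; python3 - <<'E'
from h import *
from bench import optics
f=optics.grab_frame("wrist");cv2.imwrite("pics/w4.png",f["pixels"][:,:,::-1]);c=frm(f)
cc=np.array([.6245,-.158]);d=np.array([.103,.995]);e=np.array([.995,-.103])
for u,v in((40,117),(-40,117),(40,-117),(-40,-117),(40,38.5),(-40,38.5)): p=cc+e*u/1e3+d*v/1e3;print(u,v,proj(c,[*p,.018]))
E
python3 plan.py .6245 -.158 .195 -5.9
```

```text
time: 10.1
tool_pos: [0.625, -0.1604, 0.3004]
orientation: [2.335, 2.101, 0.002]
wrist_force: [-0.4, -0.8, 0.0]
opening: 0.39
time: 10.22
tool_pos: [0.6251, -0.1612, 0.3004]
orientation: [2.337, 2.099, 0.002]
wrist_force: [-0.6, 0.6, -1.4]
opening: 0.387
40 117 [329.54661636  28.36938586]
-40 117 [206.89408791  29.05238064]
40 -117 [318.3483361  337.94246623]
-40 -117 [222.30130289 338.47959006]
40 38.5 [325.15720506 149.71333728]
-40 38.5 [212.93329089 150.3393054 ]
t 10.275 pos [ 0.6248 -0.1604  0.3003] F [-0.0196 -0.6139 -0.3157] open 0.3865812050659173 q6 -0.14846838275613652
row [ 0.0023 -0.0006  0.1053] [ 0.0008 -0.001  -0.0033]
```

View pics/w4.png

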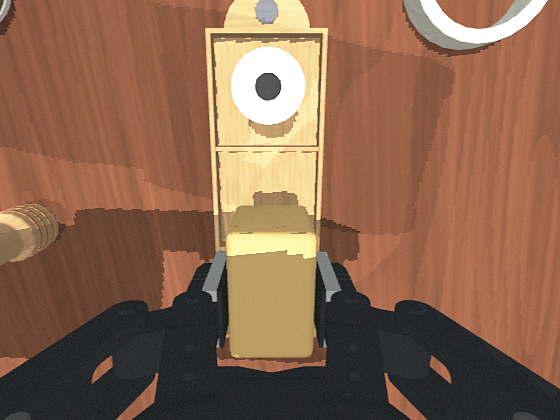

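Tray and wax line up: the divider is at v≈148 against 150 predicted, and the spool is centred in its compartment at (268,86). Lowering the wax.

```bash
python3 -m crank '[[[0.002,-0.001,0.04,0,0,0],[0.002,-0.001,0.08,0,0,0],[0.002,-0.001,0.1,0,0,0],[0.002,-0.001,0.104,0,0,-0.003],[0.002,-0.001,0.106,0,0,-0.003]]]';python3 -m crank '[[[0,0,0.0015,0,0,0],[0,0,0.0015,0,0,0]]]';python3 plan.py .6245 -.158 .194 -5.9
```

```text
time: 10.9
tool_pos: [0.6247, -0.158, 0.1953]
orientation: [2.332, 2.104, 0.003]
wrist_force: [1.1, -0.8, -0.3]
opening: 0.392
time: 11.15
tool_pos: [0.6251, -0.1581, 0.1948]
orientation: [2.331, 2.103, 0.005]
wrist_force: [0.6, 0.9, -0.4]
opening: 0.39
t 11.15 pos [ 0.6251 -0.1581  0.1948] F [ 0.5715  0.8506 -0.3527] open 0.3900055863617692 q6 -0.1487535078328137
row [-0.     -0.0006  0.0008] [ 0.0037 -0.0006  0.0003]
```

```bash
python3 -m crank '[[[0,0,0.001,0,0,0],[0,0,0.001,0,0,0]]]'; python3 -m crank '[[[0,0,0.001,0,0,0],[0,0,0.001,0,0,0],[0,0,0.001,0,0,0]]]' 0.15;python3 -m crank '[[[0,0,-0.01,0,0,0],[0,0,-0.05,0,0,0],[0,0,-0.1,0,0,0],[0,0,-0.115,0,0,0]]]' 0.3; python3 plan.py .4335 -.161 .32 -5.9
```

```text
time: 11.4
tool_pos: [0.6251, -0.1581, 0.194]
orientation: [2.331, 2.103, 0.005]
wrist_force: [-0.8, -0.5, -1.4]
opening: 0.391
time: 11.78
tool_pos: [0.6252, -0.1581, 0.1931]
orientation: [2.331, 2.103, 0.005]
wrist_force: [0.4, 0.2, 0.2]
opening: 0.576
time: 12.28
tool_pos: [0.6257, -0.1584, 0.3122]
orientation: [2.327, 2.099, 0.01]
wrist_force: [-0.4, 0.6, -0.6]
opening: 0.652
t 12.275 pos [ 0.6257 -0.1584  0.3122] F [-0.3643  0.5533 -0.6159] open 0.6524309652079837 q6 -0.14849025689476258
row [-0.0223 -0.1908 -0.0096] [0.0096 0.0003 0.0001]
```

```bash
python3 -m crank '[[[-0.005,-0.045,0,0,0,0],[-0.011,-0.095,-0.004,0.005,0,0],[-0.017,-0.145,-0.0096,0.0096,0,0],[-0.0223,-0.1908,-0.0096,0.0096,0,0],[-0.0223,-0.1908,-0.0096,0.0096,0,0]]]' 1; python3 - <<'E'
from h import *
from bench import optics
f=optics.grab_frame("wrist");cv2.imwrite("pics/w5.png",f["pixels"][:,:,::-1]);c=frm(f)
print(proj(c,[.4335,-.161,.085]),proj(c,[.4335,-.161,0]))
E
python3 plan.py .4335 -.161 .213 -5.9
```

```text
time: 12.9
tool_pos: [0.4304, -0.1606, 0.3197]
orientation: [-2.332, -2.102, 0.002]
wrist_force: [1.0, -1.4, -0.2]
opening: 1.0
[277.3207602 226.89138  ] [275.79853872 194.69088425]
t 12.95 pos [ 0.4325 -0.161   0.3202] F [0.2905 0.7051 0.9925] open 1.002719953330996 q6 -0.25555027202685565
row [0.0001 0.001  0.1072] [ 0.      0.0002 -0.0008]
```

View pics/w5.png

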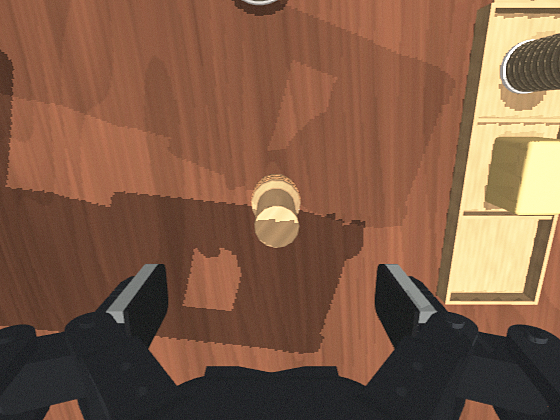

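The slicker's stem top is at (277,227), matching the prediction exactly. The wax and tall spool stand in their compartments.

```bash
python3 -m crank '[[[0,0.001,0.045,0,0,0],[0,0.001,0.085,0,0,0],[0,0.001,0.105,0,0,0],[0,0.001,0.107,0,0,0]]]' 1 40; python3 -m crank '[[[0,0,0,0,0,0],[0,0,0,0,0,0],[0,0,0,0,0,0],[0,0,0,0,0,0],[0,0,0,0,0,0]]]' -1 35; python3 plan.py .4335 -.161 .213 -5.9;python3 -m crank '[[[0,0,-0.02,0,0,0],[0,0,-0.05,0,0,0],[0,0,-0.09,0,0,0],[0,0,-0.11,0,0,0]]]'; python3 plan.py .6166 -.2346 .32 -5.9
```

```text
time: 13.45
tool_pos: [0.434, -0.161, 0.2118]
orientation: [-2.332, -2.102, 0.002]
wrist_force: [0.2, 0.2, -0.4]
opening: 0.996
time: 14.08
tool_pos: [0.4344, -0.1611, 0.2125]
orientation: [-2.333, -2.103, 0.001]
wrist_force: [0.1, 0.2, 6.4]
opening: 0.316
t 14.075 pos [ 0.4344 -0.1611  0.2125] F [0.0931 0.2369 6.4452] open 0.3164656307873862 q6 -0.25463588275752524
row [ 0.     -0.0009 -0.0005] [-0.0007 -0.0001 -0.0006]
time: 14.58
tool_pos: [0.4347, -0.1612, 0.3245]
orientation: [2.332, 2.102, 0.001]
wrist_force: [0.3, -0.8, 0.2]
opening: 0.319
t 14.575 pos [ 0.4347 -0.1612  0.3245] F [ 0.3181 -0.7607  0.1585] open 0.31941934839961694 q6 -0.2547027523649465
row [-0.0541  0.1885  0.0048] [ 0.0015  0.0005 -0.0006]
```

```bash
python3 -m crank '[[[-0.011,0.04,0,0,0,0],[-0.025,0.088,0,0,0,0],[-0.04,0.136,0,0,0,0],[-0.051,0.175,0.002,0,0,0],[-0.054,0.1885,0.0048,0,0,0]]]'; python3 -m crank '[[[0,0,0,0,0,0]]]'; python3 - <<'E'
from h import *
from bench import optics
f=optics.grab_frame("wrist");cv2.imwrite("pics/w6.png",f["pixels"][:,:,::-1]);c=frm(f)
cc=np.array([.6245,-.158]);d=np.array([.103,.995]);e=np.array([.995,-.103])
for u,v in((40,117),(-40,117),(40,-117),(-40,-117),(40,-38.5),(-40,-38.5)): p=cc+e*u/1e3+d*v/1e3;print(u,v,proj(c,[*p,.018]))
E
python3 plan.py .6166 -.2346 .2155 -5.9
```

```text
time: 15.2
tool_pos: [0.6181, -0.2351, 0.3197]
orientation: [2.332, 2.102, 0.001]
wrist_force: [-0.7, 0.3, -1.0]
opening: 0.321
time: 15.32
tool_pos: [0.6178, -0.235, 0.3189]
orientation: [2.333, 2.103, 0.0]
wrist_force: [-1.1, 0.4, -1.2]
opening: 0.316
40 117 [330.30799791 -92.11064139]
-40 117 [206.29326092 -91.83696827]
40 -117 [317.93047565 246.38111094]
-40 -117 [221.13252851 246.62042126]
40 -38.5 [321.42909374 150.70337006]
-40 -38.5 [216.93814017 150.95385834]
t 15.375 pos [ 0.6173 -0.2348  0.319 ] F [-1.0044  0.3322 -0.3785] open 0.31408864178113743 q6 -0.261837427529249
row [ 0.0002 -0.0008  0.1035] [ 0.0004  0.0002 -0.0008]
```

View pics/w6.png

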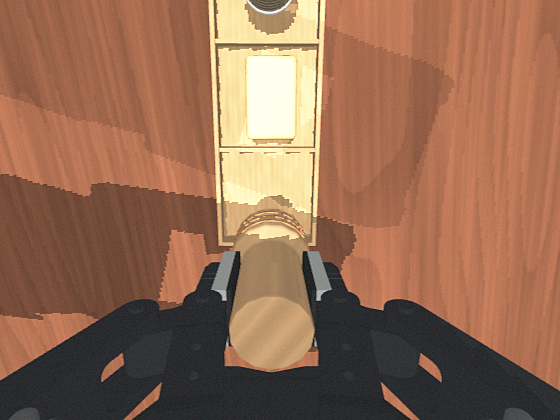

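The far compartment's divider is at v≈149 and its end wall at v≈244, as predicted. The wax is centred. Lowering the slicker.

```bash
python3 -m crank '[[[0,-0.0015,0.04,0,0,0],[0,-0.0015,0.08,0,0,0],[0,-0.0015,0.1,0,0,0],[0,-0.0015,0.103,0,0,0],[0,-0.0015,0.104,0,0,0]]]';python3 -m crank '[[[0,0,0.0015,0,0,0],[0,0,0.0015,0,0,0]]]'; python3 -m crank '[[[0,0,0.001,0,0,0],[0,0,0.001,0,0,0],[0,0,0.001,0,0,0]]]' 0.1;python3 -m crank '[[[0,0,-0.005,0,0,0],[0,0,-0.03,0,0,0],[0,0,-0.08,0,0,0],[0,0,-0.12,0,0,0]]]' 0.2; python3 plan.py .4385 .011 .32 5.7
```

```text
time: 16.0
tool_pos: [0.616, -0.2347, 0.2159]
orientation: [2.333, 2.102, 0.001]
wrist_force: [0.1, -0.5, 0.1]
opening: 0.319
time: 16.25
tool_pos: [0.6164, -0.2349, 0.2154]
orientation: [2.331, 2.101, 0.002]
wrist_force: [-0.3, 0.1, 2.3]
opening: 0.314
time: 16.62
tool_pos: [0.6164, -0.2348, 0.2143]
orientation: [2.332, 2.101, 0.002]
wrist_force: [0.2, -0.5, -0.2]
opening: 0.55
time: 17.12
tool_pos: [0.6161, -0.2347, 0.3363]
orientation: [2.331, 2.101, 0.003]
wrist_force: [-0.4, -0.4, 0.9]
opening: 0.598
t 17.125 pos [ 0.6161 -0.2347  0.3363] F [-0.4482 -0.3877  0.9348] open 0.5980586515332039 q6 -0.2624093369787219
row [ 0.226  -0.2022  0.0153] [ 0.0036  0.0015 -0.2033]
```

```bash
python3 -m crank '[[[0.035,-0.031,0,0,0,-0.04],[0.075,-0.067,0,0,0,-0.08],[0.115,-0.103,0,0,0,-0.12],[0.155,-0.139,0.005,0,0,-0.16],[0.195,-0.174,0.01,0,0,-0.203]]]' 1; python3 plan.py .4385 .011 .31 5.7
```

```text
time: 17.75
tool_pos: [0.4621, -0.0217, 0.3258]
orientation: [2.104, 2.327, 0.003]
wrist_force: [0.7, -0.2, -0.1]
opening: 1.001
t 17.75 pos [ 0.4621 -0.0217  0.3258] F [ 0.6608 -0.1924 -0.1169] open 1.0005012001788958 q6 -0.148822699892058
row [ 0.0349 -0.0203  0.0157] [0.0044 0.0019 0.0007]
```

```bash
python3 -m crank '[[[0.02,-0.012,0.008,0.002,0,0],[0.0349,-0.0203,0.0157,0.0044,0.002,0],[0.0349,-0.0203,0.0157,0.0044,0.002,0]]]' 1;  python3 - <<'E'
from h import *
from bench import optics
f=optics.grab_frame("wrist");cv2.imwrite("pics/w7.png",f["pixels"][:,:,::-1]);c=frm(f)
f=optics.grab_frame("scene");cv2.imwrite("pics/s7.png",f["pixels"][:,:,::-1])
print(proj(c,[.4385,.011,.042]))
E
python3 plan.py .4385 .011 .191 5.7
```

```text
time: 18.12
tool_pos: [0.4382, 0.0114, 0.3097]
orientation: [-2.106, -2.331, 0.001]
wrist_force: [0.1, -0.2, -0.0]
opening: 0.999
[271.74891479 212.30128354]
t 18.225 pos [0.4393 0.0107 0.3102] F [0.6414 0.6116 0.0498] open 1.0040689602797004 q6 -0.07929156777369248
row [ 0.0004 -0.0009  0.1192] [0.0009 0.0002 0.0008]
```

View pics/w7.png

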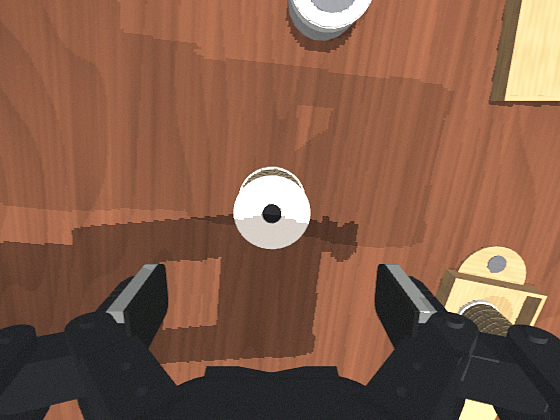

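View pics/s7.png

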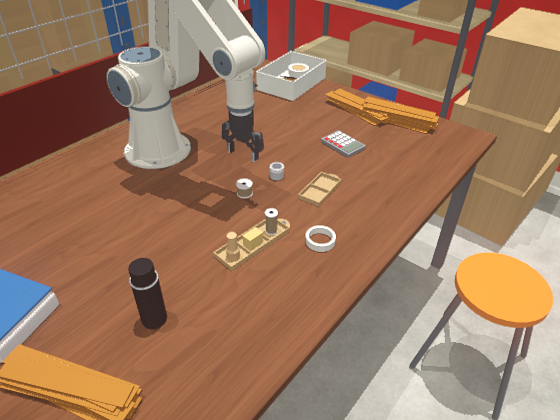

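The wide spool's hole is at (272,213), matching the prediction of (272,212). The scene view shows all three items upright in the long tray.

```bash
python3 -m crank '[[[0,-0.001,0.05,0,0,0],[0,-0.001,0.095,0,0,0],[0,-0.001,0.117,0,0,0],[0,-0.001,0.119,0,0,0]]]' 1 40; python3 -m crank '[[[0,0,0,0,0,0],[0,0,0,0,0,0],[0,0,0,0,0,0],[0,0,0,0,0,0],[0,0,0,0,0,0]]]' -1 40; python3 plan.py .4385 .011 .191 5.7;python3 -m crank '[[[0,0,-0.02,0,0,0],[0,0,-0.05,0,0,0],[0,0,-0.09,0,0,0],[0,0,-0.11,0,0,0]]]'; python3 plan.py .6242 .2218 .30 5.7
```

```text
time: 18.73
tool_pos: [0.4387, 0.0099, 0.19]
orientation: [-2.108, -2.328, 0.002]
wrist_force: [0.4, -0.6, -0.1]
opening: 1.001
time: 19.35
tool_pos: [0.4393, 0.0097, 0.1912]
orientation: [2.108, 2.328, 0.0]
wrist_force: [-0.7, -3.2, 6.7]
opening: 0.613
t 19.35 pos [0.4393 0.0097 0.1912] F [-0.6814 -3.1519  6.6565] open 0.6133873686278285 q6 -0.07985944928665613
row [ 0.0014 -0.0007  0.0002] [0.0008 0.0005 0.    ]
time: 19.85
tool_pos: [0.4396, 0.0098, 0.3038]
orientation: [2.106, 2.327, 0.004]
wrist_force: [-0.0, -1.1, -1.8]
opening: 0.622
t 19.85 pos [0.4396 0.0098 0.3038] F [-0.0052 -1.0867 -1.8034] open 0.6220668967698303 q6 -0.08012457933756738
row [0.1926 0.2047 0.0046] [0.0044 0.0008 0.    ]
```

```bash
python3 -m crank '[[[0.027,0.029,0,0,0,0],[0.062,0.066,0,0,0,0],[0.099,0.105,0,0,0,0],[0.136,0.144,0,0,0,0],[0.168,0.178,0.002,0.002,0,0]]]'; python3 plan.py .6242 .2218 .30 5.7
```

```text
time: 20.48
tool_pos: [0.6011, 0.1963, 0.3034]
orientation: [2.106, 2.328, 0.004]
wrist_force: [-0.0, 0.3, -1.5]
opening: 0.62
t 20.475 pos [0.6011 0.1963 0.3034] F [-0.0469  0.3095 -1.5223] open 0.6197483633933185 q6 0.21442336180601054
row [0.023  0.0255 0.0035] [0.0039 0.0004 0.0006]
```

```bash
python3 -m crank '[[[0.017,0.019,0.0035,0.004,0,0],[0.023,0.0255,0.0035,0.004,0,0],[0.023,0.0255,0.0035,0.004,0,0]]]'; python3 - <<'E'
from h import *
from bench import optics
f=optics.grab_frame("wrist");cv2.imwrite("pics/w8.png",f["pixels"][:,:,::-1]);c=frm(f)
cc=np.array([.628,.1835]);d=np.array([-.099,.995]);e=np.array([.995,.099])
for u,v in((40,78.5),(-40,78.5),(40,0),(-40,0)): p=cc+e*u/1e3+d*v/1e3;print(u,v,proj(c,[*p,.018]))
E
python3 plan.py .6242 .2218 .195 5.7
```

```text
time: 20.85
tool_pos: [0.6239, 0.2216, 0.3001]
orientation: [2.107, 2.33, -0.001]
wrist_force: [-0.5, -0.3, -1.0]
opening: 0.617
40 78.5 [327.75393052 151.61262052]
-40 78.5 [215.57190125 151.66489251]
40 0 [323.33074887 253.6976104 ]
-40 0 [219.97933378 253.74237342]
t 20.9 pos [0.6236 0.2212 0.3001] F [-1.2286 -0.9627 -1.1149] open 0.6157101104127487 q6 0.23901450376080666
row [0.0007 0.0007 0.1051] [-0.0008  0.0007  0.0005]
```

View pics/w8.png

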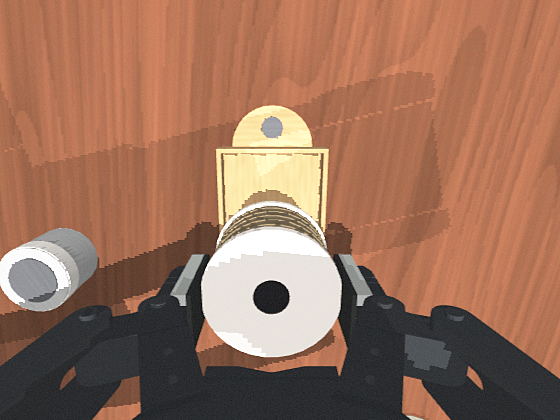

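The tray end is at v=149, against 151.6 predicted, so I'll add 1.5 mm along tool x and lower.

```bash
python3 -m crank '[[[0.002,0.001,0.04,0,0,0],[0.002,0.001,0.08,0,0,0],[0.002,0.001,0.1,0,0,0],[0.002,0.001,0.104,0,0,0],[0.002,0.001,0.105,0,0,0]]]';python3 -m crank '[[[0,0,0.001,0,0,0],[0,0,0.0015,0,0,0]]]'; python3 plan.py .6242 .2218 .194 5.7
```

```text
time: 21.52
tool_pos: [0.6248, 0.2231, 0.1962]
orientation: [2.108, 2.329, 0.0]
wrist_force: [0.4, 0.2, 0.0]
opening: 0.619
time: 21.78
tool_pos: [0.6253, 0.2232, 0.1958]
orientation: [2.107, 2.328, 0.003]
wrist_force: [-0.5, -1.5, -1.2]
opening: 0.616
t 21.775 pos [0.6253 0.2232 0.1958] F [-0.5353 -1.5142 -1.2416] open 0.6158673553283867 q6 0.2416109902348353
row [-0.0013 -0.0012  0.0018] [ 0.0024 -0.      0.0002]
```

```bash
python3 -m crank '[[[-0.001,0,0.0015,0,0,0],[-0.001,0,0.002,0,0,0],[-0.001,0,0.002,0,0,0]]]'; python3 -m crank '[[[0,0,0,0,0,0],[0,0,0,0,0,0],[0,0,0,0,0,0]]]' 0.45;python3 -m crank '[[[0,0,-0.005,0,0,0],[0,0,-0.04,0,0,0],[0,0,-0.09,0,0,0],[0,0,-0.11,0,0,0]]]' 0.7; python3 plan.py .4604 .1572 .31 5.7
```

```text
time: 22.15
tool_pos: [0.6256, 0.2222, 0.1944]
orientation: [2.107, 2.328, 0.003]
wrist_force: [-0.5, -1.2, 4.5]
opening: 0.619
time: 22.52
tool_pos: [0.6255, 0.2223, 0.1942]
orientation: [2.107, 2.328, 0.003]
wrist_force: [0.9, -0.5, -0.3]
opening: 0.728
time: 23.02
tool_pos: [0.626, 0.2225, 0.3076]
orientation: [2.105, 2.327, 0.009]
wrist_force: [0.3, 0.9, -1.1]
opening: 0.855
t 23.025 pos [0.626  0.2225 0.3076] F [ 0.3262  0.8738 -1.1354] open 0.8546787148275243 q6 0.2400924938929833
row [-0.0485 -0.1713 -0.0037] [ 0.0069 -0.001   0.0003]
```

```bash
python3 -m crank '[[[-0.012,-0.042,0,0,0,0],[-0.026,-0.09,0,0.003,0,0],[-0.04,-0.138,-0.0037,0.007,0,0],[-0.0485,-0.1713,-0.0037,0.007,0,0],[-0.0485,-0.1713,-0.0037,0.007,0,0]]]' 1;  python3 - <<'E'
from h import *
from bench import optics
f=optics.grab_frame("wrist");cv2.imwrite("pics/w9.png",f["pixels"][:,:,::-1]);c=frm(f)
print(proj(c,[.4604,.1572,.044]))
E
python3 plan.py .4604 .1572 .191 5.7
```

```text
time: 23.65
tool_pos: [0.4581, 0.1564, 0.3098]
orientation: [-2.107, -2.328, 0.002]
wrist_force: [0.6, 0.3, 0.3]
opening: 0.998
[275.3618069  211.74875533]
t 23.7 pos [0.4598 0.157  0.3102] F [ 0.0199  0.4596 -1.0423] open 0.9984807242343203 q6 0.22495174589565298
row [0.     0.0006 0.1192] [ 0.0001 -0.0011  0.0002]
```

View pics/w9.png

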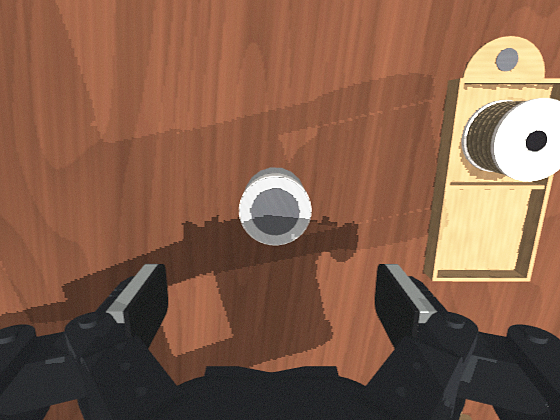

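The tin's lid is at (275,209), on target. The wide spool stands in its compartment.

```bash
python3 -m crank '[[[0.0015,0.0006,0.05,0,0,0],[0.0015,0.0006,0.095,0,0,0],[0.0015,0.0006,0.117,0,0,0],[0.0015,0.0006,0.119,0,0,0]]]' 1 60; python3 -m crank '[[[0,0,0,0,0,0],[0,0,0,0,0,0],[0,0,0,0,0,0],[0,0,0,0,0,0],[0,0,0,0,0,0]]]' -1 60; python3 plan.py .4604 .1572 .191 5.7;python3 -m crank '[[[0,0,-0.02,0,0,0],[0,0,-0.05,0,0,0],[0,0,-0.09,0,0,0],[0,0,-0.11,0,0,0]]]'; python3 plan.py .6318 .1457 .30 5.7
```

```text
time: 24.2
tool_pos: [0.4607, 0.1589, 0.1896]
orientation: [-2.107, -2.328, 0.002]
wrist_force: [-0.4, -0.9, 0.4]
opening: 1.002
time: 24.82
tool_pos: [0.4613, 0.1591, 0.1909]
orientation: [-2.107, -2.329, -0.001]
wrist_force: [-1.8, -0.6, 6.7]
opening: 0.569
t 24.825 pos [0.4613 0.1591 0.1909] F [-1.8374 -0.6446  6.6836] open 0.5685500841346696 q6 0.22733877766259986
row [-0.0018 -0.0011 -0.0001] [-0.0001 -0.0011  0.0002]
time: 25.32
tool_pos: [0.4617, 0.1591, 0.3035]
orientation: [2.107, 2.329, 0.006]
wrist_force: [0.3, -0.6, -2.0]
opening: 0.568
t 25.325 pos [0.4617 0.1591 0.3035] F [ 0.2627 -0.5883 -1.9894] open 0.5683584399279442 q6 0.2277106128280791
row [-0.0303  0.1679  0.004 ] [ 0.0032 -0.0018  0.0002]
```

```bash
python3 -m crank '[[[-0.006,0.035,0,0,0,0],[-0.015,0.082,0,0,0,0],[-0.023,0.129,0.002,0.003,0,0],[-0.03,0.16,0.004,0.003,-0.002,0],[-0.03,0.168,0.004,0.003,-0.002,0]]]';python3 -m crank '[[[0,0,0,0,0,0]]]'; python3 - <<'E'
from h import *
from bench import optics
f=optics.grab_frame("wrist");cv2.imwrite("pics/w10.png",f["pixels"][:,:,::-1]);c=frm(f)
cc=np.array([.628,.1835]);d=np.array([-.099,.995]);e=np.array([.995,.099])
for u,v in((40,78.5),(-40,78.5),(40,0),(-40,0)): p=cc+e*u/1e3+d*v/1e3;print(u,v,proj(c,[*p,.018]))
E
python3 plan.py .6318 .1457 .195 5.7
```

```text
time: 25.95
tool_pos: [0.6332, 0.1456, 0.3002]
orientation: [2.108, 2.328, 0.001]
wrist_force: [0.2, -0.5, -1.8]
opening: 0.565
time: 26.08
tool_pos: [0.6328, 0.1456, 0.3002]
orientation: [2.109, 2.328, 0.001]
wrist_force: [-0.0, 0.9, -1.7]
opening: 0.565
40 78.5 [329.93984926  33.99908525]
-40 78.5 [207.66569192  34.2628281 ]
40 0 [325.16448653 154.50172049]
-40 0 [213.28845768 154.76166054]
t 26.125 pos [0.6325 0.1456 0.3003] F [-0.4606 -0.6205 -1.9537] open 0.5645349372239998 q6 0.12529269117051992
row [ 0.0002 -0.0008  0.1053] [ 0.0007  0.0001 -0.0007]
```

View pics/w10.png

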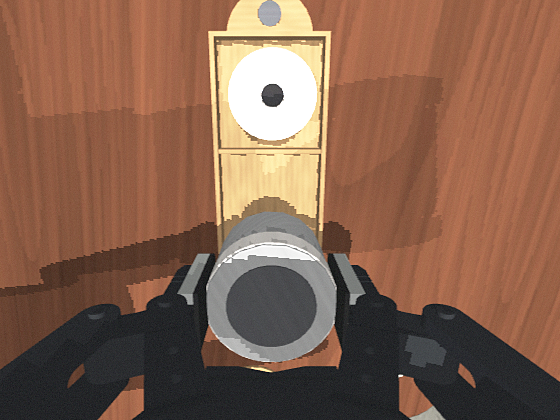

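The divider is at v≈151 against 154.5 predicted, so I'll add about 1.5 mm of tool x. The wide spool is centred at (272,95). Lowering the tin.

```bash
python3 -m crank '[[[0.0017,-0.0005,0.04,0,0,0],[0.0017,-0.0005,0.08,0,0,0],[0.0017,-0.0005,0.1,0,0,0],[0.0017,-0.0005,0.105,0,0,0],[0.0017,-0.0005,0.106,0,0,0]]]';python3 -m crank '[[[0,0,0.001,0,0,0],[0,0,0.0015,0,0,0]]]'; python3 plan.py .6318 .1472 .194 5.7
```

```text
time: 26.75
tool_pos: [0.6323, 0.1474, 0.1952]
orientation: [2.108, 2.328, 0.002]
wrist_force: [-0.7, -0.4, -1.0]
opening: 0.564
time: 27.0
tool_pos: [0.6327, 0.1475, 0.1948]
orientation: [2.107, 2.327, 0.005]
wrist_force: [0.4, 0.0, -1.7]
opening: 0.568
t 27.0 pos [0.6327 0.1475 0.1948] F [ 0.3767  0.0099 -1.7321] open 0.5681141501021386 q6 0.12807698391668207
row [-0.0002 -0.001   0.0008] [ 0.0036 -0.0003 -0.0006]
```

```bash
python3 -m crank '[[[0,0,0.001,0,0,0],[0,0,0.0015,0,0,0],[0,0,0.0015,0,0,0]]]'; python3 -m crank '[[[0,0,0,0,0,0],[0,0,0,0,0,0],[0,0,0,0,0,0]]]' 0.38;python3 -m crank '[[[0,0,-0.005,0,0,0],[0,0,-0.04,0,0,0],[0,0,-0.09,0,0,0],[0,0,-0.13,0,0,0]]]' 0.5; python3 -m crank '[[[0,-0.05,-0.02,0,0,0],[0,-0.1,-0.04,0,0,0],[0,-0.15,-0.05,0,0,0],[0,-0.2,-0.05,0,0,0],[0,-0.22,-0.05,0,0,0]]]' 1;python3 -m crank '[[[0,0,0,0,0,0],[0,0,0,0,0,0]]]'; python3 - <<'E'
from bench import optics
import cv2,numpy as np
a=optics.grab_frame("top")["pixels"][145:295,180:395,::-1];b=optics.grab_frame("scene")["pixels"][125:275,200:390,::-1]
cv2.imwrite("pics/t11.png",cv2.resize(a,None,fx=3.7,fy=3.7,interpolation=2));cv2.imwrite("pics/s11.png",cv2.resize(b,None,fx=4,fy=4,interpolation=2))
cv2.imwrite("pics/tfull.png",optics.grab_frame("top")["pixels"][:,:,::-1])
E
```

```text
time: 27.38
tool_pos: [0.633, 0.1476, 0.194]
orientation: [2.107, 2.327, 0.006]
wrist_force: [-0.9, 0.2, 5.8]
opening: 0.566
time: 27.75
tool_pos: [0.633, 0.1476, 0.1938]
orientation: [2.107, 2.327, 0.005]
wrist_force: [-0.6, -0.4, 1.1]
opening: 0.688
time: 28.25
tool_pos: [0.6326, 0.1475, 0.3261]
orientation: [2.107, 2.326, 0.007]
wrist_force: [0.3, -0.3, 0.7]
opening: 0.747
time: 28.88
tool_pos: [0.4109, 0.1253, 0.3751]
orientation: [2.107, 2.327, 0.006]
wrist_force: [0.4, 0.9, 0.5]
opening: 1.006
time: 29.12
tool_pos: [0.4121, 0.1256, 0.3756]
orientation: [2.106, 2.326, 0.009]
wrist_force: [-0.4, 0.2, 0.4]
opening: 1.0
```

View pics/t11.png

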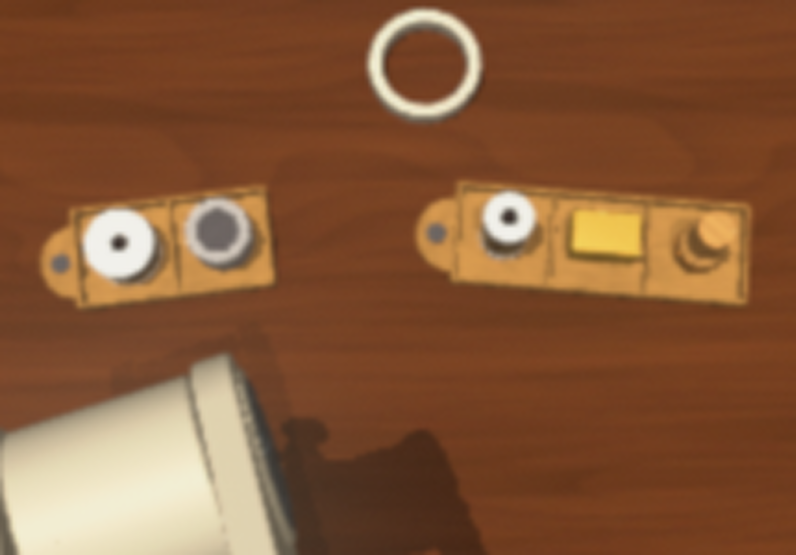

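View pics/s11.png

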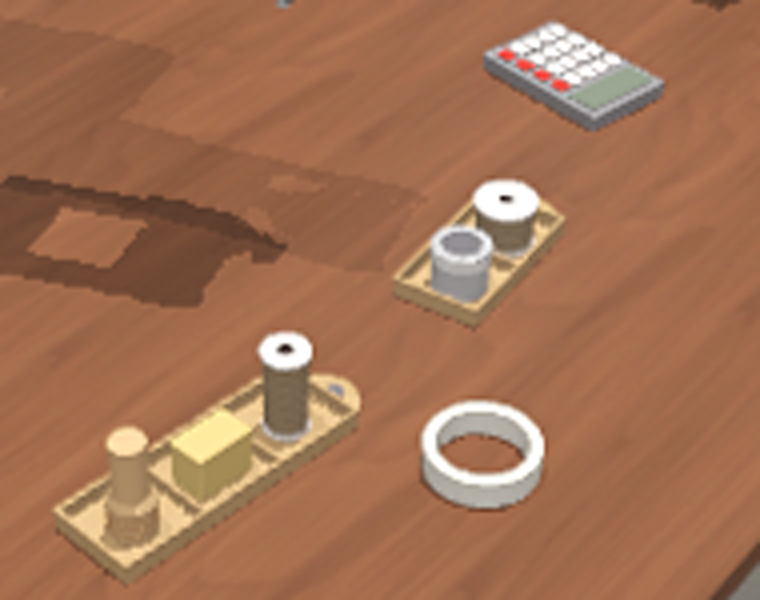

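View pics/tfull.png

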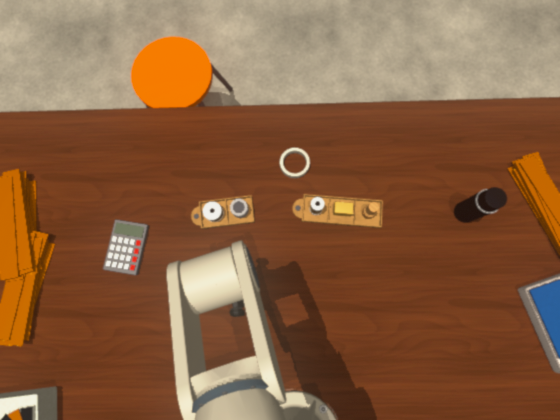

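All five items stand upright in the right compartments. In the full top view these are at (211,211), (238,208), (318,205), (344,208) and (372,210). The calculator, tape roll and flask haven't moved, and the arm is clear. Handing in.

```bash
python3 -c "
from bench import bot
print(bot.job_done())"
```

```text
the job is handed in; nothing more can be done
None
```

Both kits are made up, and I handed the job in at about 29 s on the robot's clock, against the 112 s limit.

- **Three-compartment tray:** the tall spool is next to the tab, the wax block is in the middle and the edge slicker is farthest from the tab.
- **Two-compartment tray:** the wide spool is next to the tab and the rivet tin is in the other compartment.

I placed them one at a time in the order you listed. The last top and scene pictures show every item upright in its compartment and let go of. The flask, calculator and tape roll look unmoved, and the gripper is well clear.

The highest wrist force reported at the end of a move was about 7 N. No check failed; object and tray positions seen by the wrist camera were within about 4 mm of my estimates, and I corrected the larger differences before each grasp or placement.

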